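# Hang the tube rack on the shaker's keyhole studs

## Task

Take the empty aluminium tube rack by its black carrying grip and mount it on the tube shaker: press the large ends of the two keyholes in its back plate over the two stud heads of the carriage, then slide the rack down until it stops and the spring plunger snaps out into the lock hole, and let go. Feel your way on and press gently, since the studs and guide rods bend if forced, and do not push the bottles and vials about.

Things in the scene. Friction and masses are not known exactly. Their poses are not given: they have to be found in the camera images.
- shaker: Tube shaker, fixed: white box 126 deep (x) x 150 wide x 118 mm high, x into it, y left, z up. On its front rides an upright aluminium carriage, 116 mm wide. Origin: on the bench under the middle of the carriage, in the plane of its front face; the box begins 12 mm behind. More than 50 N from the rack bends the studs. Its drive holds the carriage still against such loads.
- studs_mid_stroke (a point): Point fixed to the shaker, axes as its own, 108 mm above the bench in the carriage face plane: midway between the two studs if the carriage were at mid stroke. Switched off, it rests anywhere up to 18 mm above or below that, not measured: find it by feel or sight. Studs: y = +-32 mm, sticking out to -x: neck 8 dia x 5.5 mm, then head 17 dia x 5 mm, front rim broken 0.8 mm. Carriage top: 18 mm above studs.
- plunger (a joint): Spring plunger of the carriage, at y = 0, 10 mm above the stud axes: an 8 mm round-nosed pin 5 mm out of the carriage face at 0, going in as the value grows (m, up to 0.006). Pushes back 5 N at 0, 8 N at 5 mm; its friction can hold the rack short of the lock against its own weight. The back plate holds it in until the lock hole reaches it, then it springs out to 0.
- tube_rack: Empty aluminium tube rack, 66 deep x 108 wide x 154 mm high, 0.28 to 0.46 kg, upright on the bench. Origin: middle of the lower edge of its back face; x out of the back face, y left, z up (parallel to the shaker's axes when hung); shelves and grip lie at -x. Back plate: 4 mm thick, 112 mm high.
- keyholes (a point): Point on the rack's back face, axes as the rack, midway between the large ends of its two keyholes, 66 mm above the underside. Large ends: y = +-32 mm, 20 mm dia; from each a slot 10.4 mm wide runs up. At the slot's top the stud axis is 18 mm above this point, so the rack slides down 18 mm to lock. Lock hole: 11 mm dia, y = 0, 28 mm above this point.
- rack_grip (a point): Centre of the rack's black carrying grip, axes as the rack: a level bar 14 mm thick (x), 26 mm high, 102 mm long (y), with nothing beside it or within 20 mm below it except the thin cheeks at its ends. x = -28 mm from the back face, y = 0, 140 mm above the underside. Grasp it from above across the 14 mm, near its middle.
- reagent_bottle_large: Amber bottle, 57 mm diameter, 98 mm high; bystander. Origin: underside.
- reagent_bottle_small: Amber bottle, 47 mm diameter, 80 mm high; bystander. Origin: underside.
- vial_a: Small vial, 12 mm diameter, 33 mm high; bystander. Origin: underside.
- vial_b: Small vial, 12 mm diameter, 33 mm high; bystander. Origin: underside.
Things that resemble listed ones, but are neither listed nor needed, are in the scene too. Of the things that look like the shaker, the larger one is meant.

How it is judged:
On the way:
1. the rack's back plate is pressed over both stud heads onto the carriage, holding the spring plunger in (value of joint plunger above 0.0025 m and x of rack_grip in the frame of shaker above -0.038 m and y of rack_grip in the frame of shaker between -0.008 and 0.008 m), for 0.1 s.
At the end, for the whole second after the job is handed in: The rack hangs at rest on both studs with its back plate on the carriage (grip 22 to 36 mm in front of the carriage face, within 5 mm of its middle, 141 to 187 mm above the bench, tilted less than 0.08 rad) and the plunger stands out in the lock hole (within 1.5 mm of fully out) (x of rack_grip in the frame of shaker between -0.036 and -0.022 m and y of rack_grip in the frame of shaker between -0.005 and 0.005 m and z of rack_grip in the frame of shaker between 0.141 and 0.187 m and value of joint plunger below 0.0015 m and angle between rack_grip's own z axis and vertical below 0.08 rad and linear speed of tube_rack below 0.01 m/s); the robot touches nothing.
It fails at once if the rack is forced against the shaker with more than 50 N (contact force between tube_rack and shaker above 50 N).
It fails at once if reagent_bottle_large is pushed more than 30 mm (distance of reagent_bottle_large from where it was at the start of the episode above 0.03 m).
It fails at once if reagent_bottle_small is pushed more than 30 mm (distance of reagent_bottle_small from where it was at the start of the episode above 0.03 m).
It fails at once if vial_a is pushed more than 30 mm (distance of vial_a from where it was at the start of the episode above 0.03 m).
It fails at once if vial_b is pushed more than 30 mm (distance of vial_b from where it was at the start of the episode above 0.03 m).
It also fails if it takes over 51 s, if anything falls off the work surface, if the arm or the gripper's body presses on something with over 40 N, if the wrist force passes 120 N, or if a joint passes its speed limit or range.

## Robot

A 6-joint arm with a two-finger parallel gripper is mounted at the origin on a cart in front of the work surface, level with it; the furniture and walls round the work are solid. World frame = base frame: x ahead of the robot, y to its left, z up, the work surface at z = 0. Lengths are in m, angles in rad, forces in N, time in s.
With the tool pointing down it reaches from about 0.25 to 0.85 m from the base axis. Payload 12.5 kg.
Tool frame: the origin (TCP) lies midway between the tips of the shut fingers; the grasp point (between the pads) lies 19 mm behind it; z points along the fingers, y is the line along which they close (so a half turn about z gives the same grasp; the last joint's range is limited). The gripper opens to 93 mm and grips with 3 to 60 N. Pads are 15 mm wide; open, the fingers measure 128 mm over their backs; the gripper's body (75 mm by 188 mm) begins 65 mm behind the grasp point.
Start: joints at [-1.186, 0.351, 1.652, -0, 1.139, -0.085], TCP at [0.249, -0.49, 0.219] pointing down, gripper open.
Joint ranges: [-2.75, 2.75], [-0.79, 2.1], [0.01, 2.65], [-1.57, 4.71], [0.07, 3.14], [-2.87, 2.87]. Speed limits (rad/s): [2.22, 2.22, 2.79, 3.14, 3.14, 3.14].

## Interface

Orientations are given as [roll, pitch, yaw] about the fixed x, y, z axes, in that order (R = Rz(yaw) Ry(pitch) Rx(roll)).
In Python, from station import manip gives the robot as it stands. The module is installed in compiled form; this text tells all that it offers.
- The arm moves only by the tool arm_command, never from a script. Its argument "commands" is a list of rows, each a list of 5 numbers: the shift along the tool's x, y, z in m, then the turn about the tool's z in rad, then the finger opening in m, from 0 to 0.093. A call has 1 to 12 rows; each row shifts and turns the commanded pose from where the row before left it, along the tool's axes as they then stand; what a row does not reach is not made up. A row lasts 1/12 s, in which the tool goes at most 41.7 mm and 7.16 degrees, less where a joint would pass 70% of its speed; a pose out of reach is approached as far as the arm can. A call with a gripper value outside its range is refused whole. The fingers move at their own pace and stop on an object; "grip_force" is the grip in N (left out, the last holds). Time passes only in rows, so rows that do not move let the fingers close. It gives the time, the measured TCP pose, the force, the opening and the grip force at its end, in the units of the state.
- manip.sense(): the state, without advancing time (a new reading comes with each control period).
- manip.camera(name): name is "scene" or "top" or "wrist"; returns (picture, depth): 384x512x3 uint8, red, green, blue; 384x512 float32, m along the optical axis (not along the pixel's ray), 0 where there is no reading.
- manip.camera_params(name): a dict with "intrinsics" (3x3 intrinsics, pixels), "rvec" (rotation vector, rad) and "tvec" (3), from world to camera coordinates, as OpenCV has them. Camera axes: x right, y down, z forward; pixel columns grow to the right and rows downward; lengths in m; the calibration is good to about 2 mm. A picture is of the moment at which its call begins: read the wrist's pose just before it. camera_params takes no time and is no camera call; for the wrist camera it gives the pose at the moment of the call.
- manip.job_done(): hands the job in; it is judged then, once.
Trained networks look in the newest picture that a camera, given by its name, has taken for a name from the list of things; names that differ only in an ending like _2 or _b are one class to them, and where a whole thing is asked for, a point or a joint stands for the part that bears it (a point fixed in the world has none). Each returns a list of dicts, best first, with "conf" (0 to 1); they miss things now and then, are a little off and sometimes report something else, mostly with a low value. They report only what shows in the picture. A call takes as long as a camera call. They do not tell look-alikes from the thing itself.
- manip.silhouettes(camera, target): "mask" (384x512 bool, what is visible of it) and "pixel" ([column, row] in pixels, amid what is visible of it).
- manip.tip_of(camera, target): "pixel" ([column, row] in pixels: a listed point, or the origin of a listed thing).
The state is a dict: "clock": time; "qpos": joint angles; "qvel": joint speeds; "tau": joint torques, N m; "eef_pos": TCP position; "orientation": TCP orientation; "wrist_force": force on the tool from outside, world axes, zero at the start; "wrist_torque": the same for the moment, N m; "finger_gap": finger opening in m; "gripper_force": force on a finger pad.
Only numpy, scipy, OpenCV 4.12 (cv2) and the standard library are available. Lean on these libraries where they do the work, as an engineer would, in place of code of your own. Each camera call takes 0.05 s, during which the arm holds its last target. There are 200 camera calls.

## Working session

There is one attempt and no reset: what is moved stays moved. The work goes in short steps, Python scripts to look and compute and a tool call to move; the robot and the scene stay as the last step left them, time stands still between calls to the robot, and variables do not carry over. Pictures are saved under pics/ and viewed, at most 10 in all, crops included, and the job is handed in when it is done.

Besides the shell and the picture viewer there is one more tool, called after "Emit:" by a JSON object that holds its "fn" and its "kwargs". arm_command: Moves the arm, as the interface text tells. Its arguments: {"type":"object","properties":{"commands":{"type":"array"},"grip_force":{"type":"number"}},"required":["commands"]}

```bash
mkdir -p pics; cat > h.py <<'E'
import numpy as np, cv2
from station import manip
def P(n):
    p=manip.camera_params(n); R=cv2.Rodrigues(np.array(p["rvec"],float))[0]
    return np.array(p["intrinsics"],float),R,np.array(p["tvec"],float).ravel()
def cloud(n,d):
    K,R,t=P(n); v,u=np.mgrid[:384,:512]
    c=np.stack([(u-K[0,2])/K[0,0]*d,(v-K[1,2])/K[1,1]*d,d],-1)
    return (c-t)@R
def proj(n,X):
    K,R,t=P(n); c=np.atleast_2d(X)@R.T+t; q=c@K.T; return q[:,:2]/q[:,2:]
def save(n,im): cv2.imwrite("pics/"+n,im[...,::-1])
E
python3 - <<'E'
from h import *
s=manip.sense(); print(s)
a,d1=manip.camera("scene"); b,d2=manip.camera("top")
np.savez("a.npz",a=a,d1=d1,b=b,d2=d2)
im=np.hstack([a,b]); save("1.png",cv2.resize(np.vstack([a,b]),None,fx=.78,fy=.78))
for c in("scene","top"):
  print(c,P(c))
  for t in("shaker","tube_rack","rack_grip","keyholes"):
    print(t,[(np.round(r["conf"],2),np.round(r["pixel"])) for r in manip.tip_of(c,t)])
E
```

```text
{'clock': 0.0, 'qpos': array([-1.18559621e+00,  3.51242795e-01,  1.65242800e+00,  2.73911582e-05,
        1.13910854e+00, -8.46003438e-02]), 'qvel': array([ 0.00093314,  0.00081172, -0.00047745,  0.00031227, -0.0005592 ,
        0.00065778]), 'tau': array([ 7.47613049e-04, -4.97317171e+01, -2.85256112e+01,  6.98612351e-02,
        2.56661157e-02, -6.25867187e-05]), 'eef_pos': array([ 0.24888666, -0.49007265,  0.21809636]), 'orientation': array([-3.14041232e+00, -1.25049576e-04,  4.69788911e-01]), 'wrist_force': array([-0.59981715, -0.69280207, -0.62868608]), 'wrist_torque': array([ 0.01080976, -0.01460711, -0.00542736]), 'gripper_force': 0.0, 'finger_gap': 0.09320728253377629}
scene (array([[426.30452356,   0.        , 254.63936685],
       [  0.        , 426.30452356, 189.63721166],
       [  0.        ,   0.        ,   1.        ]]), array([[ 0.88692588, -0.4618227 , -0.00907028],
       [-0.33801408, -0.63551918, -0.6941627 ],
       [ 0.31481576,  0.61873675, -0.71976098]]), array([-0.59241818,  0.20892762,  1.33507477]))
shaker [(np.float64(0.72), array([213., 169.])), (np.float64(0.64), array([228., 236.])), (np.float64(0.49), array([287., 278.]))]
tube_rack [(np.float64(0.77), array([223., 248.]))]
rack_grip [(np.float64(0.65), array([213., 218.]))]
keyholes [(np.float64(0.6), array([224., 235.]))]
top (array([[346.60549111,   0.        , 257.42071569],
       [  0.        , 346.60549111, 190.80840188],
       [  0.        ,   0.        ,   1.        ]]), array([[ 0.02918384, -0.99948704,  0.01318939],
       [-0.99820409, -0.0298319 , -0.05194854],
       [ 0.05231536, -0.01164964, -0.99856266]]), array([-0.16534225,  0.59875005,  0.94871901]))
shaker [(np.float64(0.95), array([158., 126.])), (np.float64(0.77), array([152., 202.]))]
tube_rack [(np.float64(0.76), array([278., 242.]))]
rack_grip [(np.float64(0.66), array([272., 257.]))]
keyholes [(np.float64(0.84), array([277., 244.]))]
```

View pics/1.png

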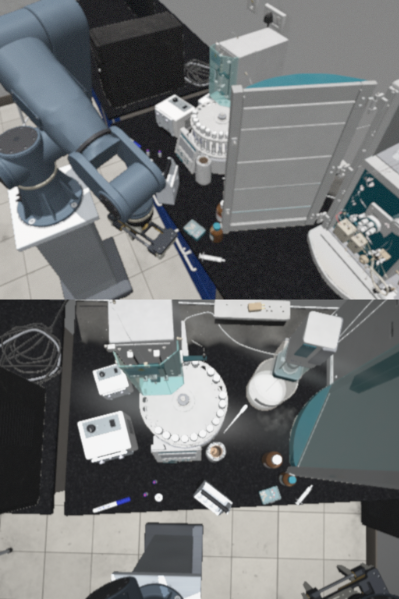

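The top view shows a rack at about (273,252) and two white boxes at (145,103) and (137,173). The second one looks larger. I'll enlarge that area to confirm.

```bash
python3 - <<'E'
from h import *
z=np.load("a.npz"); b=z["b"]; save("2.png",cv2.resize(b[75:275,80:340],None,fx=3,fy=3,interpolation=cv2.INTER_CUBIC))
C=cloud("top",z["d2"])
for t in("shaker","tube_rack","rack_grip"):
  for r in manip.silhouettes("top",t):
    m=r["mask"]&(z["d2"]>0); X=C[m]; 
    if len(X)<20: continue
    zt=np.percentile(X[:,2],90); T=X[abs(X[:,2]-zt)<.012]
    q=cv2.minAreaRect((T[:,:2]*1000).astype(np.float32))
    print(t,round(r["conf"],2),np.round(r["pixel"]),m.sum(),"top z",zt.round(3),"rect",np.round(q[0]),np.round(q[1]),round(q[2],1))
for t in("reagent_bottle_large","reagent_bottle_small","vial_a"):
  for r in manip.silhouettes("top",t):
    u,v=np.round(r["pixel"]).astype(int); print(t,round(r["conf"],2),u,v,C[v,u].round(3))
E
```

```text
shaker 0.89 [136. 176.] 3783 top z 0.12 rect [624. 161.] [146. 149.] 16.8
shaker 0.68 [145. 105.] 1631 top z 0.084 rect [821. 162.] [103. 104.] 19.3
tube_rack 0.97 [274. 257.] 1197 top z 0.153 rect [ 438. -192.] [109.  20.] 52.5
rack_grip 0.58 [275. 251.] 1136 top z 0.153 rect [ 438. -192.] [109.  20.] 52.5
reagent_bottle_large 0.58 350 204 [ 0.572 -0.384  0.097]
reagent_bottle_small 0.88 368 232 [ 0.501 -0.442  0.066]
```

View pics/2.png

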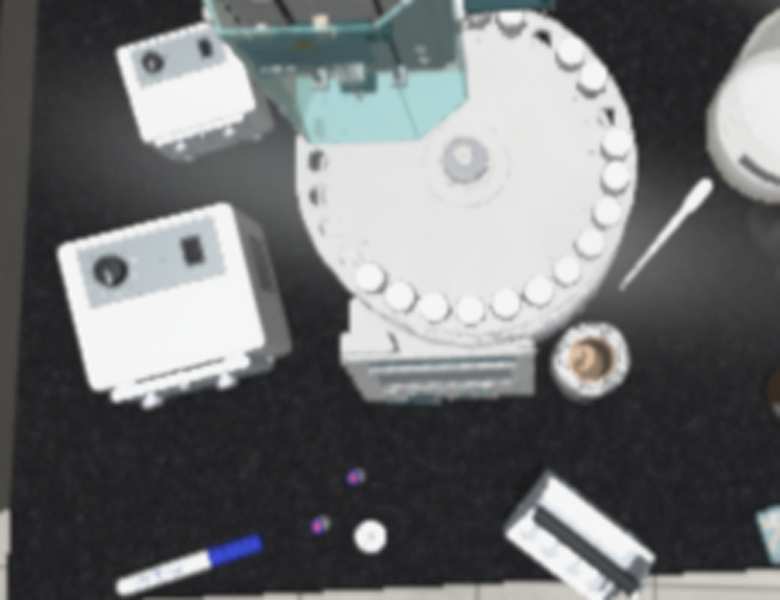

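The larger box at (137,173) has a 146x149 mm top at z = 0.12, which matches the shaker; the one at (145,105) is only 103 mm and is the decoy. The carriage and its two studs, at crop (150,400) and (228,380), face the robot. The rack's grip bar is near (275,255), and its back plate faces up-right. The vials are at about (198,234) and (187,249). Next I'll refine the poses.

```bash
python3 - <<'E'
from h import *
z=np.load("a.npz"); C=cloud("top",z["d2"]); S=cloud("scene",z["d1"])
D=np.dot
m=[r for r in manip.silhouettes("top","shaker")][0]["mask"]
m=cv2.dilate(m.astype(np.uint8),np.ones((9,9)))>0
X=C[m]; T=X[(abs(X[:,2]-.118)<.006)]
print("box top z hist",np.histogram(X[:,2],np.arange(0,.17,.01)))
q=cv2.minAreaRect((T[:,:2]*1000).astype(np.float32)); print(q)
yaw=np.deg2rad(q[2] if q[2]<45 else q[2]-90); ex=np.array([np.cos(yaw),np.sin(yaw)]); ey=np.array([-ex[1],ex[0]])
c=np.array(q[0])/1000
for nm,A in(("top",C[m]),("scene",S.reshape(-1,3))):
  L=np.c_[(A[:,:2]-c)@ex,(A[:,:2]-c)@ey,A[:,2]]
  k=(abs(L[:,0])<.13)&(abs(L[:,1])<.1)&(L[:,2]>.02); L=L[k]
  print(nm,len(L))
  for lo in np.arange(-.115,.09,.005):
    g=L[(L[:,0]>=lo)&(L[:,0]<lo+.005)&(L[:,2]>.06)]
    if len(g): print(round(lo,3),len(g),"y",np.percentile(g[:,1],[2,98]).round(3),"z",np.percentile(g[:,2],[5,50,95]).round(3))
for u,v in((198,234),(187,249),(203,253),(227,197),(227,190),(190,160),(150,120),(230,128)): print(u,v,C[v,u].round(3))
# rack
X=C[220:285,235:310].reshape(-1,3); 
G=z["b"][220:285,235:310].reshape(-1,3).max(1)
for lab,k in(("dark",(G<70)&(abs(X[:,2]-.153)<.008)),("all",(abs(X[:,2]-.153)<.008)),("plate",abs(X[:,2]-.112)<.006)):
  q=cv2.minAreaRect((X[k][:,:2]*1000).astype(np.float32)); print(lab,k.sum(),q,X[k].mean(0).round(4))
E
```

```text
box top z hist (array([ 256,   30,   36,   45,   54,   54,   57,   59,   65,   90,  127,
       2832,  269,   58,    0,    0]), array([0.  , 0.01, 0.02, 0.03, 0.04, 0.05, 0.06, 0.07, 0.08, 0.09, 0.1 ,
       0.11, 0.12, 0.13, 0.14, 0.15, 0.16]))
((626.1392822265625, 161.93695068359375), (140.8792724609375, 149.01133728027344), 16.87046241760254)
top 3746
-0.08 17 y [-0.037  0.039] z [0.099 0.105 0.109]
-0.075 19 y [-0.038  0.036] z [0.102 0.106 0.111]
-0.07 130 y [-0.056  0.052] z [0.064 0.102 0.118]
-0.065 102 y [-0.057  0.053] z [0.1   0.117 0.12 ]
-0.06 61 y [-0.063  0.055] z [0.082 0.113 0.118]
-0.055 184 y [-0.072  0.068] z [0.081 0.113 0.117]
-0.05 130 y [-0.074  0.069] z [0.105 0.117 0.119]
-0.045 126 y [-0.074  0.071] z [0.102 0.117 0.119]
-0.04 129 y [-0.074  0.069] z [0.106 0.117 0.12 ]
-0.035 127 y [-0.074  0.071] z [0.102 0.117 0.119]
-0.03 130 y [-0.074  0.067] z [0.096 0.117 0.12 ]
-0.025 129 y [-0.074  0.069] z [0.102 0.117 0.12 ]
-0.02 128 y [-0.074  0.069] z [0.094 0.117 0.119]
-0.015 132 y [-0.074  0.07 ] z [0.108 0.117 0.119]
-0.01 127 y [-0.074  0.07 ] z [0.103 0.
[... 2330 characters left out ...]
]
0.07 1 y [0.038 0.038] z [0.113 0.113 0.113]
198 234 [0.48  0.01  0.034]
187 249 [0.439 0.039 0.031]
203 253 [ 0.427 -0.002  0.01 ]
227 197 [ 0.581 -0.07   0.107]
227 190 [ 0.6   -0.068  0.081]
190 160 [0.659 0.009 0.198]
150 120 [0.781 0.145 0.064]
230 128 [ 0.73  -0.081  0.222]
dark 12 ((415.5225830078125, -224.8721923828125), (9.237316131591797, 12.178074836730957), 1.3459091186523438) [ 0.4161 -0.2249  0.1524]
all 282 ((438.24468994140625, -191.91836547851562), (108.19027709960938, 17.048233032226562), 54.156314849853516) [ 0.4379 -0.1918  0.152 ]
plate 88 ((448.38677978515625, -199.13426208496094), (107.85579681396484, 29.912817001342773), 53.940589904785156) [ 0.4567 -0.2067  0.1119]
```

Emit:
{"fn": "arm_command", "kwargs": {"commands": [[0.0337,-0.02,0,0,0.06],[0.0337,-0.02,0,0,0.06],[0.0337,-0.02,0,0,0.06],[0.0337,-0.02,0,0,0.06],[0.0337,-0.02,0,0,0.06],[0.0337,-0.02,0,0,0.06],[0.0337,-0.02,0,0,0.06],[0.0337,-0.02,0,0,0.06],[0.0337,-0.02,0,0,0.06],[0,0,0,-0.12,0.06],[0,0,0,-0.12,0.06],[0,0,0,-0.12,0.06]], "grip_force": 60}}

```text
clock: 1.85
eef_pos: [0.4383, -0.1918, 0.2187]
orientation: [3.142, -0.0, 0.837]
wrist_force: [0.1, 0.0, -0.0]
finger_gap: 0.0598
gripper_force: 0.0
```

Emit:
{"fn": "arm_command", "kwargs": {"commands": [[0,0,0,-0.11,0.06],[0,0,0,0,0.06],[0,0,0,0,0.06]]}}

```text
clock: 2.1
eef_pos: [0.438, -0.1926, 0.2187]
orientation: [3.141, -0.0, 0.936]
wrist_force: [1.0, 0.3, 0.8]
finger_gap: 0.0596
gripper_force: 0.0
```

```bash
python3 - <<'E'
from h import *
s=manip.sense(); print(s["eef_pos"],s["orientation"],s["qpos"])
w,d=manip.camera("wrist"); save("3.png",w); np.savez("w.npz",w=w,d=d)
p=manip.sense()["eef_pos"]
print(proj("wrist",[p,p+[0,0,-.1]]), manip.camera_params("wrist"))
X=cloud("wrist",d); k=(abs(X[...,2]-.153)<.006)&(d>0)
print(k.sum(), cv2.minAreaRect((X[k][:,:2]*1000).astype(np.float32)),X[k].mean(0))
for t in("rack_grip","keyholes"): print([(r["conf"],r["pixel"]) for r in manip.tip_of("wrist",t)])
E
```

```text
[ 0.43796751 -0.19259749  0.21868491] [ 3.14147962e+00 -7.17903662e-06  9.36312576e-01] [-5.11639503e-01  2.20200557e-01  1.82984895e+00 -7.57966105e-06
  1.09143009e+00  1.22847744e-01]
[[256.42414239 246.23266745]
 [256.00938026 193.04687993]] {'intrinsics': array([[327.20105562,   0.        , 255.20603166],
       [  0.        , 327.20105562, 193.15450257],
       [  0.        ,   0.        ,   1.        ]]), 'rvec': array([-2.70779453,  0.89039906,  0.13605308]), 'tvec': array([-0.46612207,  0.06458451,  0.42350821])}
2600 ((513.8861694335938, -168.96717834472656), (253.88816833496094, 79.68940734863281), 15.19526195526123) [ 0.43849148 -0.1872569   0.15254419]
[(0.78, [251.2, 197.8])]
[(0.93, [281.1, 179.0])]
```

View pics/3.png

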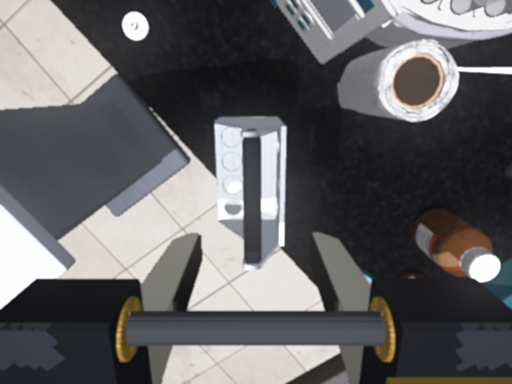

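The wrist view shows the bar upright at columns 244–261, rows 135–265, with the back plate on its right. The fingers straddle it, so I'll measure the bar centre.

```bash
python3 - <<'E'
from h import *
z=np.load("w.npz"); d=z["d"]; X=cloud("wrist",d); g=z["w"].max(-1)
sel=np.zeros(d.shape,bool); sel[118:275,215:290]=1
for nm,k in(("bar+cheeks",sel&(abs(X[...,2]-.153)<.005)),("dark",sel&(abs(X[...,2]-.153)<.005)&(g<90)),("plate",sel&(abs(X[...,2]-.112)<.004))):
  print(nm,k.sum(),cv2.minAreaRect((X[k][:,:2]*1000).astype(np.float32)),X[k].mean(0))
E
```

```text
bar+cheeks 2588 ((436.7040710449219, -190.1284637451172), (108.24657440185547, 17.06612777709961), 54.11985397338867) [ 0.43826127 -0.18723118  0.1525555 ]
dark 2011 ((436.72906494140625, -188.64508056640625), (99.64118957519531, 12.601533889770508), 53.89497756958008) [ 0.43805867 -0.18696912  0.15288802]
plate 707 ((444.65313720703125, -195.96087646484375), (108.02474212646484, 35.20830154418945), 54.03816604614258) [ 0.45616172 -0.20303936  0.11206925]
```

Emit:
{"fn": "arm_command", "kwargs": {"commands": [[0.001,-0.0015,0.03,-0.008,0.06],[0,0,0.03,0,0.06],[0,0,0.025,0,0.06],[0,0,0.011,0,0.06],[0,0,0,0,0.04],[0,0,0,0,0.02],[0,0,0,0,0.012],[0,0,0,0,0],[0,0,0,0,0],[0,0,0,0,0],[0,0,0,0,0],[0,0,0,0,0]], "grip_force": 60}}

```text
clock: 3.25
eef_pos: [0.4373, -0.1909, 0.1228]
orientation: [3.142, -0.0, 0.948]
wrist_force: [-1.4, 0.7, 0.7]
finger_gap: 0.0137
gripper_force: 60.0
```

Emit:
{"fn": "arm_command", "kwargs": {"commands": [[0,0,-0.02,0,0],[0,0,-0.02,0,0],[0,0,-0.01,-0.1145,0],[0,0,0,-0.1145,0],[0,0,0,-0.1145,0],[0,0,0,-0.1145,0],[0,0,0,-0.1145,0],[0,0,0,-0.1145,0],[0,0,0,-0.1145,0],[0,0,0,-0.1145,0],[0,0,0,0,0]]}}

```text
clock: 4.17
eef_pos: [0.4371, -0.1907, 0.1724]
orientation: [-3.141, -0.001, 1.869]
wrist_force: [-0.0, 1.0, -2.4]
finger_gap: 0.0136
gripper_force: 60.0
```

Emit:
{"fn": "arm_command", "kwargs": {"commands": [[0.0234,0.0112,0,0,0],[0.0234,0.0112,0,0,0],[0.0234,0.0112,0,0,0],[0.0234,0.0112,0,0,0],[0.0234,0.0112,0,0,0],[0.0234,0.0112,0,0,0],[0.0234,0.0112,0,0,0],[0.0234,0.0112,0,0,0],[0.0234,0.0112,0,0,0],[0.0234,0.0112,0,0,0],[0.0234,0.0112,0,0,0],[0.0234,0.0112,0,0,0]]}}

```text
clock: 5.17
eef_pos: [0.4847, 0.1181, 0.1725]
orientation: [-3.141, -0.0, 1.859]
wrist_force: [0.6, -1.5, -2.4]
finger_gap: 0.0135
gripper_force: 60.0
```

Emit:
{"fn": "arm_command", "kwargs": {"commands": [[0,0,0,0,0],[0,0,0,0,0],[0,0,0,0,0]]}}

```text
clock: 5.42
eef_pos: [0.4846, 0.1165, 0.1724]
orientation: [-3.141, 0.0, 1.862]
wrist_force: [-0.1, 0.5, -3.3]
finger_gap: 0.0137
gripper_force: 60.0
```

```bash
python3 - <<'E'
from h import *
s=manip.sense(); print(s["eef_pos"],s["orientation"],s["wrist_force"],s["wrist_torque"])
w,d=manip.camera("wrist"); b,d2=manip.camera("top"); a,d1=manip.camera("scene")
np.savez("s.npz",w=w,d=d,b=b,d2=d2,a=a,d1=d1)
c=cv2.resize(b[130:250,90:250],(512,384),interpolation=cv2.INTER_CUBIC)
save("4.png",cv2.resize(np.vstack([w,c]),None,fx=.78,fy=.78))
for n in("wrist","top","scene"):
 for t in("rack_grip","keyholes","plunger","shaker"): print(n,t,[(round(r["conf"],2),np.round(r["pixel"])) for r in manip.tip_of(n,t)])
E
```

```text
[0.48457948 0.11645595 0.17236268] [-3.14073904e+00  8.84367699e-05  1.86183289e+00] [-0.14037022  0.54683336 -3.25961759] [-0.06506812 -0.07534654 -0.03323839]
wrist rack_grip [(0.82, array([254., 260.]))]
wrist keyholes [(0.77, array([290., 214.]))]Traceback (most recent call last):
  File "<stdin>", line 8, in <module>
ValueError: it knows: keyholes, rack_grip, reagent_bottle_large, reagent_bottle_small, shaker, studs_mid_stroke, tube_rack, vial
```

View pics/4.png

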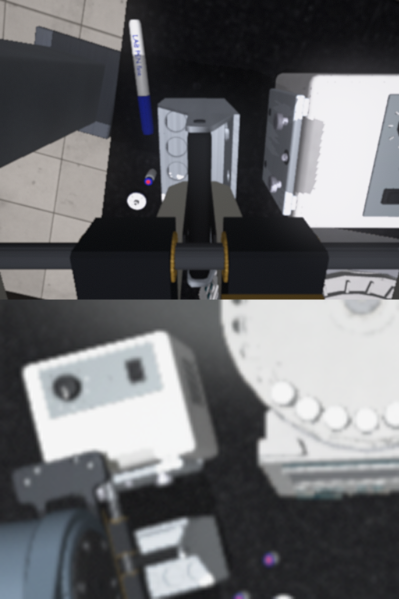

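The wrist view shows the rack plate edge at about column 300, studs at about (352,151) and (355,237), and the plunger at about (365,199). I'll measure the rack against the carriage in this one camera, using depth and an enlarged crop.

```bash
cat > loc.py <<'E'
from h import *
def local(X,s):
    y=s["orientation"][2]; tx=np.array([np.cos(y),np.sin(y)]); ty=np.array([np.sin(y),-np.cos(y)])
    D=X-s["eef_pos"]; return np.stack([D[...,:2]@ty,D[...,:2]@tx,X[...,2]],-1)  # fwd, left, z world
E
python3 - <<'E'
from loc import *
s=manip.sense(); z=np.load("s.npz"); d=z["d"]; L=local(cloud("wrist",d),s)
save("5.png",cv2.resize(z["w"][110:300,195:400],None,fx=3.8,fy=3,interpolation=cv2.INTER_CUBIC)[:600,:800])
sh=(L[...,0]>.05)&(L[...,0]<.25)&(abs(L[...,1])<.1)&(d>0)
for z0 in np.arange(.02,.15,.01):
  k=sh&(abs(L[...,2]-z0)<.005)&(L[...,0]<.1); 
  if k.sum()>5: A=L[k]; print("car z",round(z0,2),k.sum(),"fwd",np.percentile(A[:,0],[5,25,50,75]).round(4),"left",np.percentile(A[:,1],[1,99]).round(4))
k=sh&(abs(L[...,2]-.118)<.006)&(L[...,0]<.12)
for r in range(120,290,8):
  A=L[r,300:420]; m=(d[r,300:420]>0)&(A[:,2]>.105)
  print(r,"left",A[m][:,1].mean().round(4) if m.any() else None," ".join(f"{300+i}:{A[i,0]*1000:.0f}/{A[i,2]*1000:.0f}" for i in range(30,90,4)))
rk=(abs(L[...,0])<.06)&(abs(L[...,1])<.08)&(d>0)
for z0 in(.145,.15,.155,.16,.165):
  k=rk&(abs(L[...,2]-z0)<.003)&(L[...,0]>.015); A=L[k]
  if len(A): print("rack z",z0,len(A),np.percentile(A[:,0],[1,50,99]).round(4),np.percentile(A[:,1],[1,99]).round(4))
E
```

```text
car z 0.02 65 fwd [0.0932 0.0935 0.0937 0.0945] left [0.0633 0.0805]
car z 0.03 122 fwd [0.0813 0.0815 0.0932 0.0936] left [-0.0436  0.0802]
car z 0.04 414 fwd [0.0809 0.0813 0.0814 0.0817] left [-0.0487  0.0802]
car z 0.05 478 fwd [0.081  0.0812 0.0814 0.0817] left [-0.0478  0.0799]
car z 0.06 446 fwd [0.0811 0.0813 0.0814 0.0817] left [-0.0478  0.0798]
car z 0.07 421 fwd [0.081  0.0813 0.0815 0.093 ] left [-0.0288  0.0805]
car z 0.08 480 fwd [0.0811 0.0813 0.0815 0.0885] left [-0.0487  0.0803]
car z 0.09 583 fwd [0.081  0.0812 0.0814 0.0819] left [-0.0487  0.0804]
car z 0.1 949 fwd [0.0707 0.0804 0.0813 0.0816] left [-0.0495  0.0803]
car z 0.11 2252 fwd [0.0721 0.0811 0.0914 0.0937] left [-0.0547  0.0793]
car z 0.12 3639 fwd [0.0813 0.0839 0.0882 0.097 ] left [-0.0512  0.0762]
120 left 0.0651 330:75/-0 334:79/-0 338:83/1 342:87/1 346:81/36 350:81/50 354:81/61 358:81/72 362:82/81 366:82/89 370:82/99 374:83/103 378:85/105 382:94/90 386:93/98
128 left 0.0601 330:76/-0 334:80/-0 338:84/-0 342:88/-0 346:82/37 350:82/51 354:82/62 358:82/73 362:81/84 366:82/92 370:82/101 374:81/110 378:81
[... 3075 characters left out ...]
6/120 374:93/111 378:95/114 382:97/117 386:100/117
280 left 0.0131 330:19/262 334:20/263 338:21/263 342:-1/339 346:23/263 350:24/263 354:26/263 358:27/263 362:28/263 366:28/264 370:30/263 374:31/264 378:32/263 382:33/263 386:34/263
288 left 0.0164 330:19/266 334:20/266 338:20/267 342:21/268 346:22/267 350:23/267 354:25/266 358:25/267 362:26/267 366:28/267 370:28/267 374:30/267 378:30/267 382:31/268 386:33/267
rack z 0.145 115 [0.0158 0.0233 0.0271] [-0.0063  0.0551]
rack z 0.15 138 [0.0157 0.0234 0.027 ] [-0.0046  0.055 ]
rack z 0.155 162 [0.0156 0.0234 0.0266] [-0.0022  0.0551]
rack z 0.16 817 [0.018  0.0251 0.0274] [-0.0065  0.055 ]
rack z 0.165 415 [0.0162 0.0252 0.0273] [-0.007   0.0551]
```

View pics/5.png

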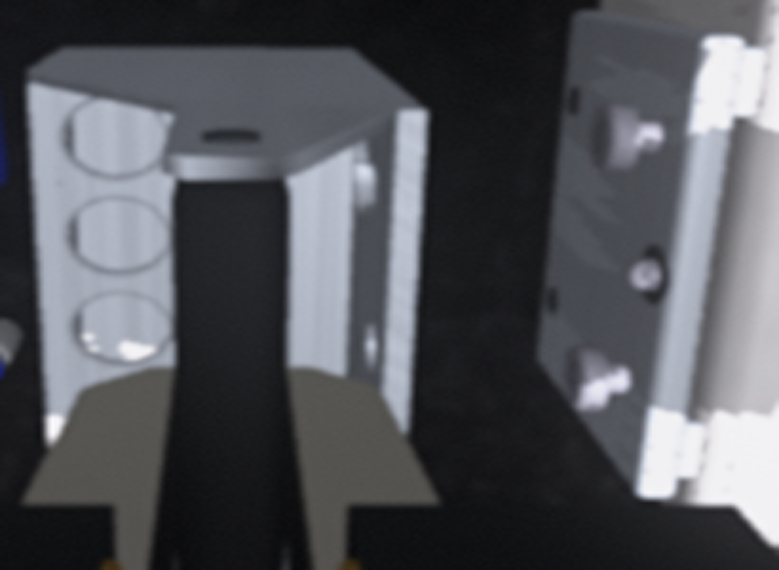

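The crop shows both studs, at (620,135) and (597,378), and the plunger at (650,272). The plate edge is at about x = 410, nearly parallel to the carriage. Depth is good to about 0.5 mm, so I'll fit the alignment numbers from it.

```bash
cat > meas.py <<'E'
from loc import *
def meas(d,s,fz=None):
    L=local(cloud("wrist",d),s); v=(d>0)
    car=v&(L[...,0]>.03)&(L[...,0]<.13)&(abs(L[...,1])<.062)&(L[...,2]>.05)&(L[...,2]<.112)
    f=np.median(L[car][:,0][L[car][:,0]>np.median(L[car][:,0])-.003])
    A=L[car&(abs(L[...,0]-f)<.0015)]
    A=A[:,:]; c=np.linalg.lstsq(np.c_[A[:,1:],np.ones(len(A))],A[:,0],rcond=None)[0]
    print("carriage face f",f.round(4),"slope left,z",c[:2].round(4),len(A))
    top=v&(L[...,2]>.1165)&(L[...,2]<.123)&(abs(L[...,0]-f-.002)<.0035); T=L[top]; print("top z",np.median(T[:,2]).round(4),"left ext",T[:,1].min().round(4),T[:,1].max().round(4))
    up=v&(abs(L[...,0]-f-.0)<.002)&(L[...,2]>.05)&(L[...,2]<.118); print("face left ext",np.percentile(L[up][:,1],[.3,99.7]).round(4))
    hd=v&(L[...,0]<f-.004)&(L[...,0]>f-.0125)&(L[...,2]>.085)&(L[...,2]<.12); H=L[hd]
    for nm,k in(("left",H[:,1]>.018),("plg",abs(H[:,1]-.003)<.012),("right",H[:,1]<-.015)):
        B=H[k]
        if len(B): print(nm,len(B),"fwd",B[:,0].min().round(4),"left",B[:,1].min().round(4),B[:,1].max().round(4),"mid",((B[:,1].min()+B[:,1].max())/2).round(4),"ztop",np.percentile(B[:,2],98).round(4))
    g=s["eef_pos"][2]+.0172   # grip z
    pl=v&(abs(L[...,0]-.025)<.006)&(abs(L[...,2]-(g-.029))<.002)&(abs(L[...,1])<.07); B=L[pl]
    print("plate top",len(B),"fwd",np.percentile(B[:,0],[2,98]).round(4),"left max",np.percentile(B[:,1],99.5).round(4),"z",np.median(B[:,2]).round(4))
    if len(B):
        bins=np.arange(-.01,.055,.006); e=[(b+.003,B[(B[:,1]>=b)&(B[:,1]<b+.006)][:,0].max()) for b in bins if ((B[:,1]>=b)&(B[:,1]<b+.006)).sum()>3]
        print("plate back edge fwd slope",np.polyfit(*np.array(e).T,1).round(4))
E
python3 - <<'E'
from meas import *
meas(np.load("s.npz")["d"],manip.sense())
z=np.load("s.npz"); d=z["d"]; L=local(cloud("wrist",d),manip.sense())
k=(d>0)&(abs(L[...,0])<.06)&(L[...,2]>.09)&(L[...,2]<.185)
for z0 in(.10,.12,.14,.155,.165,.175,.185): 
  A=L[k&(abs(L[...,2]-z0)<.005)]; 
  if len(A): print(z0,len(A),"rack left max",np.percentile(A[:,1],[95,99,100]).round(4))
q=k&(abs(L[...,2]-.1605)<.003)&(L[...,0]>.015); print("z hist",np.histogram(L[k&(L[...,0]>.021)&(L[...,0]<.03)][:,2],np.arange(.14,.18,.003)))
E
```

```text
carriage face f 0.0814 slope left,z [ 0.0016 -0.0013] 2583
top z 0.119 left ext -0.051 0.0642
face left ext [-0.0499  0.0641]
left 269 fwd 0.0699 left 0.0297 0.0466 mid 0.0382 ztop 0.1102
plg 17 fwd 0.0762 left 0.0047 0.0086 mid 0.0067 ztop 0.115
right 232 fwd 0.0701 left -0.0331 -0.0168 mid -0.025 ztop 0.1104
plate top 749 fwd [0.0228 0.0274] left max 0.055 z 0.1619
plate back edge fwd slope [0.0026 0.0274]
0.1 3211 rack left max [0.0506 0.055  0.0551]
0.12 291 rack left max [0.055  0.0551 0.0552]
0.14 380 rack left max [0.055  0.0551 0.0552]
0.155 371 rack left max [0.055  0.0551 0.0552]
0.165 966 rack left max [0.055  0.0551 0.0553]
0.175 365 rack left max [0.0551 0.0553 0.0553]
0.185 287 rack left max [0.0551 0.0552 0.0552]
z hist (array([ 56,  60,  50,  53,  68,  75, 118, 710,   9,   0,   0,   0,   0]), array([0.14 , 0.143, 0.146, 0.149, 0.152, 0.155, 0.158, 0.161, 0.164,
       0.167, 0.17 , 0.173, 0.176, 0.179]))
```

Emit:
{"fn": "arm_command", "kwargs": {"commands": [[0.0055,0,0.0073,0,0],[0,0,0.0072,0,0],[0,0.01,0,0,0],[0,0.01,0,0,0],[0,0.008,0,0,0],[0,0.006,0,0,0],[0,0,0,0,0],[0,0,0,0,0],[0,0,0,0,0]]}}

```text
clock: 6.42
eef_pos: [0.5154, 0.1318, 0.1579]
orientation: [-3.141, -0.0, 1.864]
wrist_force: [-0.5, -0.2, -3.6]
finger_gap: 0.0137
gripper_force: 60.0
```

```bash
python3 - <<'E'
from meas import *
s=manip.sense(); print(s["eef_pos"],s["orientation"],s["wrist_force"],s["wrist_torque"])
w,d=manip.camera("wrist"); np.savez("s2.npz",w=w,d=d); meas(d,s)
E
```

```text
[0.5153976  0.1317503  0.15790283] [-3.14091413e+00 -8.87174113e-05  1.86376666e+00] [-0.50494854 -0.18250972 -3.56134471] [-0.04293828 -0.06649713  0.06179259]
carriage face f 0.0475 slope left,z [ 0.0046 -0.0018] 1776
top z 0.1188 left ext -0.0449 0.0586
face left ext [-0.0545  0.0583]
left 255 fwd 0.0367 left 0.0253 0.0411 mid 0.0332 ztop 0.11
plg 17 fwd 0.0423 left -0.0015 0.0031 mid 0.0008 ztop 0.1144
right 219 fwd 0.0366 left -0.0389 -0.0227 mid -0.0308 ztop 0.11
plate top 707 fwd [0.0232 0.0274] left max 0.055 z 0.1473
plate back edge fwd slope [0.0045 0.0273]
```

Emit:
{"fn": "arm_command", "kwargs": {"commands": [[0,0.004,0,0,0],[0,0.004,0,0,0],[0,0.001,0,0,0],[0,0.001,0,0,0],[0,0.0005,0,0,0],[0,0,0,0,0]]}}

```text
clock: 6.97
eef_pos: [0.5259, 0.1349, 0.1581]
orientation: [-3.141, -0.0, 1.864]
wrist_force: [-0.2, -0.5, -2.6]
finger_gap: 0.0135
gripper_force: 60.0
```

Emit:
{"fn": "arm_command", "kwargs": {"commands": [[0,0.0005,0,0,0],[0,0.0005,0,0,0],[0,0,0,0,0]]}}

```text
clock: 7.22
eef_pos: [0.5269, 0.1352, 0.1582]
orientation: [3.142, 0.0, 1.864]
wrist_force: [-0.9, 0.3, -3.0]
finger_gap: 0.014
gripper_force: 60.0
```

No force past the head fronts, so the heads are entering the holes. I'll keep creeping.

Emit:
{"fn": "arm_command", "kwargs": {"commands": [[0,0.001,0,0,0],[0,0.001,0,0,0],[0,0.001,0,0,0],[0,0.001,0,0,0],[0,0,0,0,0]]}}

```text
clock: 7.63
eef_pos: [0.5304, 0.1362, 0.1581]
orientation: [-3.14, -0.0, 1.864]
wrist_force: [-2.7, -0.5, -1.1]
finger_gap: 0.0138
gripper_force: 60.0
```

Emit:
{"fn": "arm_command", "kwargs": {"commands": [[0,0.001,0,0,0],[0,0.001,0,0,0],[0,0,0,0,0]]}}

```text
clock: 7.88
eef_pos: [0.5321, 0.1368, 0.158]
orientation: [-3.14, -0.0, 1.864]
wrist_force: [-5.8, -1.9, 0.3]
finger_gap: 0.0135
gripper_force: 60.0
```

Emit:
{"fn": "arm_command", "kwargs": {"commands": [[0,0.001,0,0,0],[0,0.001,0,0,0],[0,0,0,0,0]]}}

```text
clock: 8.13
eef_pos: [0.5336, 0.1373, 0.1578]
orientation: [-3.139, -0.0, 1.864]
wrist_force: [-6.2, -2.6, -0.5]
finger_gap: 0.0136
gripper_force: 60.0
```

Emit:
{"fn": "arm_command", "kwargs": {"commands": [[0,0.0005,0,0,0],[0,0.0005,0,0,0],[0,0,0,0,0]]}}

```text
clock: 8.38
eef_pos: [0.5344, 0.1375, 0.1577]
orientation: [-3.139, -0.0, 1.864]
wrist_force: [-6.3, -2.0, 0.2]
finger_gap: 0.0136
gripper_force: 60.0
```

Emit:
{"fn": "arm_command", "kwargs": {"commands": [[0,0.0005,0,0,0],[0,0.0005,0,0,0],[0,0,0,0,0]]}}

```text
clock: 8.63
eef_pos: [0.5351, 0.1377, 0.1578]
orientation: [-3.138, -0.0, 1.864]
wrist_force: [-7.7, -2.1, 1.1]
finger_gap: 0.0137
gripper_force: 60.0
```

Emit:
{"fn": "arm_command", "kwargs": {"commands": [[0,0.0005,0,0,0],[0,0.0005,0,0,0],[0,0,0,0,0]]}}

```text
clock: 8.88
eef_pos: [0.5353, 0.1378, 0.1578]
orientation: [-3.136, -0.0, 1.864]
wrist_force: [-12.4, -3.9, 5.6]
finger_gap: 0.0134
gripper_force: 60.0
```

Forward force rises and motion stops at the expected depth, so the plate is seated. I'll ease the preload and slide down.

Emit:
{"fn": "arm_command", "kwargs": {"commands": [[0,-0.0006,0.001,0,0],[0,0,0.0015,0,0],[0,0,0.0015,0,0],[0,0,0,0,0]]}}

```text
clock: 9.22
eef_pos: [0.535, 0.1378, 0.1533]
orientation: [-3.137, -0.0, 1.864]
wrist_force: [-7.9, -2.0, -3.8]
finger_gap: 0.0132
gripper_force: 60.0
```

Emit:
{"fn": "arm_command", "kwargs": {"commands": [[0,0,0.0015,0,0],[0,0,0.0015,0,0],[0,0,0.001,0,0],[0,0,0,0,0]]}}

```text
clock: 9.55
eef_pos: [0.535, 0.1378, 0.1494]
orientation: [-3.137, -0.0, 1.864]
wrist_force: [-8.7, -2.4, -1.2]
finger_gap: 0.0138
gripper_force: 60.0
```

Emit:
{"fn": "arm_command", "kwargs": {"commands": [[0,0,0.0015,0,0],[0,0,0.0015,0,0],[0,0,0.0015,0,0],[0,0,0.001,0,0],[0,0,0,0,0]]}}

```text
clock: 9.97
eef_pos: [0.5348, 0.1377, 0.1431]
orientation: [-3.136, -0.0, 1.864]
wrist_force: [-5.4, -1.7, -12.4]
finger_gap: 0.0137
gripper_force: 60.0
```

Emit:
{"fn": "arm_command", "kwargs": {"commands": [[0,0,0.001,0,0],[0,0,0.001,0,0],[0,0,0,0,0]]}}

```text
clock: 10.22
eef_pos: [0.5349, 0.1377, 0.1416]
orientation: [-3.136, -0.0, 1.864]
wrist_force: [-8.8, -4.0, -2.8]
finger_gap: 0.0132
gripper_force: 60.0
```

Emit:
{"fn": "arm_command", "kwargs": {"commands": [[0,0,0.001,0,0],[0,0,0.0005,0,0],[0,0,0,0,0]]}}

```text
clock: 10.47
eef_pos: [0.5349, 0.1377, 0.1407]
orientation: [-3.136, -0.0, 1.864]
wrist_force: [-11.6, -3.8, 3.4]
finger_gap: 0.0141
gripper_force: 60.0
```

Emit:
{"fn": "arm_command", "kwargs": {"commands": [[0,0,0.0005,0,0],[0,0,0.0005,0,0],[0,0,0,0,0]]}}

```text
clock: 10.72
eef_pos: [0.5348, 0.1377, 0.1398]
orientation: [-3.136, -0.0, 1.864]
wrist_force: [-11.5, -2.8, 4.9]
finger_gap: 0.0136
gripper_force: 60.0
```

Emit:
{"fn": "arm_command", "kwargs": {"commands": [[0,0,0.0005,0,0],[0,0,0.0005,0,0],[0,0,0,0,0]]}}

```text
clock: 10.97
eef_pos: [0.5348, 0.1377, 0.1394]
orientation: [-3.137, -0.0, 1.864]
wrist_force: [-15.1, -3.9, 11.6]
finger_gap: 0.0134
gripper_force: 60.0
```

```bash
python3 - <<'E'
from meas import *
s=manip.sense(); print(s["eef_pos"],s["orientation"],s["wrist_force"],s["wrist_torque"])
w,d=manip.camera("wrist"); np.savez("s3.npz",w=w,d=d); meas(d,s)
save("6.png",cv2.resize(w[100:290,190:400],None,fx=3.8,fy=3,interpolation=cv2.INTER_CUBIC)[:600,:800])
E
```

```text
[0.53484336 0.13770328 0.13939468] [-3.13651801e+00 -3.03687136e-04  1.86390526e+00] [-15.10110288  -3.94978663  11.64824865] [-0.81733938  2.73459337 -0.0625055 ]
carriage face f 0.0391 slope left,z [0.0044 0.0023] 779
top z 0.1172 left ext -0.0337 0.0725
face left ext [-0.0416  0.0724]
left 803 fwd 0.0267 left 0.018 0.0586 mid 0.0383 ztop 0.1198
plg 328 fwd 0.0287 left -0.009 0.015 mid 0.003 ztop 0.1198
right 104 fwd 0.0291 left -0.0289 -0.015 mid -0.022 ztop 0.1198
plate top 754 fwd [0.023  0.0272] left max 0.0549 z 0.1285
plate back edge fwd slope [0.0056 0.0271]
```

View pics/6.png

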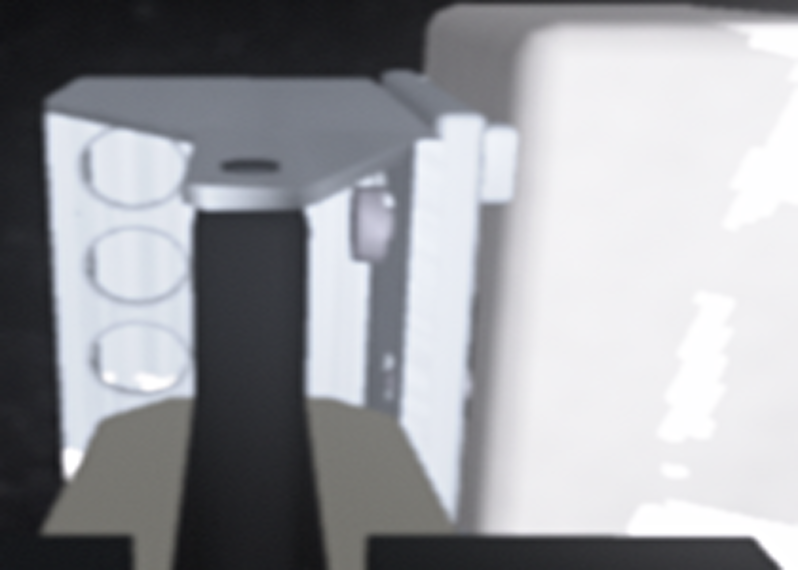

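The plate lies on the carriage, and the left stud head stands in front of it at about (372,225). Vertical resistance suggests the stop. I'll relax the forward preload and press down a little more.

Emit:
{"fn": "arm_command", "kwargs": {"commands": [[0,-0.0008,0,0,0],[0,0,0,0,0]]}}

```text
clock: 11.18
eef_pos: [0.5348, 0.1377, 0.1393]
orientation: [-3.138, -0.0, 1.864]
wrist_force: [-10.3, -3.1, 7.3]
finger_gap: 0.0135
gripper_force: 60.0
```

Emit:
{"fn": "arm_command", "kwargs": {"commands": [[0,0,0.0005,0,0],[0,0,0.0005,0,0],[0,0,0,0,0]]}}

```text
clock: 11.43
eef_pos: [0.5347, 0.1376, 0.1391]
orientation: [-3.138, -0.0, 1.864]
wrist_force: [-15.6, -4.4, 17.1]
finger_gap: 0.0135
gripper_force: 60.0
```

Emit:
{"fn": "arm_command", "kwargs": {"commands": [[0,-0.001,-0.0005,0,0],[0,0,0,0,0],[0,0,0,0,0]]}}

```text
clock: 11.68
eef_pos: [0.5347, 0.1376, 0.1393]
orientation: [-3.141, -0.0, 1.864]
wrist_force: [-7.8, -1.9, 7.9]
finger_gap: 0.014
gripper_force: 60.0
```

Emit:
{"fn": "arm_command", "kwargs": {"commands": [[0,-0.0008,0,0,0],[0,0,0,0,0]]}}

```text
clock: 11.85
eef_pos: [0.5346, 0.1376, 0.1392]
orientation: [3.141, -0.0, 1.864]
wrist_force: [-4.3, -0.3, 5.5]
finger_gap: 0.0134
gripper_force: 60.0
```

Emit:
{"fn": "arm_command", "kwargs": {"commands": [[0,-0.0006,0,0,0],[0,0,0,0,0]]}}

```text
clock: 12.02
eef_pos: [0.5344, 0.1375, 0.1391]
orientation: [3.14, 0.0, 1.864]
wrist_force: [-2.0, 0.4, 4.7]
finger_gap: 0.0137
gripper_force: 60.0
```

Emit:
{"fn": "arm_command", "kwargs": {"commands": [[0,0,-0.001,0,0],[0,0,-0.001,0,0],[0,0,0,0,0]]}}

```text
clock: 12.27
eef_pos: [0.5337, 0.1371, 0.1404]
orientation: [-3.141, 0.0, 1.864]
wrist_force: [-1.0, -0.1, -2.6]
finger_gap: 0.0134
gripper_force: 60.0
```

Emit:
{"fn": "arm_command", "kwargs": {"commands": [[0,0,-0.001,0,0],[0,0,0,0,0]]}}

```text
clock: 12.43
eef_pos: [0.5336, 0.1372, 0.1414]
orientation: [-3.141, -0.0, 1.864]
wrist_force: [-0.5, 0.1, -4.1]
finger_gap: 0.0137
gripper_force: 60.0
```

With no forward force left, the plunger no longer pushes on the plate. A little more lift will confirm it blocks.

Emit:
{"fn": "arm_command", "kwargs": {"commands": [[0,0,-0.0007,0,0],[0,0,0,0,0]]}}

```text
clock: 12.6
eef_pos: [0.5335, 0.1372, 0.1419]
orientation: [-3.141, -0.0, 1.864]
wrist_force: [-0.1, -0.5, -7.5]
finger_gap: 0.0134
gripper_force: 60.0
```

Emit:
{"fn": "arm_command", "kwargs": {"commands": [[0,0,-0.0007,0,0],[0,0,0,0,0]]}}

```text
clock: 12.77
eef_pos: [0.5334, 0.1371, 0.1423]
orientation: [-3.14, -0.0, 1.864]
wrist_force: [2.1, 0.9, -14.1]
finger_gap: 0.0138
gripper_force: 60.0
```

Lift is blocked at 14 N, so the plunger is locked in. I'll lower the rack back to the stop, seat the plate, and release.

Emit:
{"fn": "arm_command", "kwargs": {"commands": [[0,0.0007,0.0012,0,0],[0,0.0005,0.0012,0,0],[0,0.0005,0.001,0,0],[0,0,0,0,0]]}}

```text
clock: 13.1
eef_pos: [0.5347, 0.1376, 0.1398]
orientation: [-3.14, -0.0, 1.864]
wrist_force: [-5.0, -1.5, -1.2]
finger_gap: 0.0136
gripper_force: 60.0
```

Emit:
{"fn": "arm_command", "kwargs": {"commands": [[0,0,0,0,0.018],[0,0,0,0,0.022],[0,0,0,0,0.028],[0,0,0,0,0.03],[0,0,0,0,0.03]], "grip_force": 10}}

```text
clock: 13.52
eef_pos: [0.5358, 0.1378, 0.14]
orientation: [3.141, 0.0, 1.864]
wrist_force: [-0.1, -0.5, 0.1]
finger_gap: 0.0297
gripper_force: 0.0
```

Emit:
{"fn": "arm_command", "kwargs": {"commands": [[0,0,-0.005,0,0.03],[0,0,-0.015,0,0.03],[0,0,-0.025,0,0.03],[0,0,-0.03,0,0.03],[0,0,-0.03,0,0.03],[0,0,0,0,0.03],[0,0,0,0,0.03]]}}

```text
clock: 14.1
eef_pos: [0.5361, 0.1379, 0.2464]
orientation: [3.138, 0.0, 1.864]
wrist_force: [0.3, -0.7, -1.2]
finger_gap: 0.0298
gripper_force: 0.0
```

```bash
python3 - <<'E'
from loc import *
s=manip.sense(); print(s["eef_pos"],s["wrist_force"])
w,d=manip.camera("wrist"); save("7.png",w)
X=cloud("wrist",d); L=(X-[.5588,.1394,0]); y=s["orientation"][2]-np.pi/2
fx=L[...,0]*np.cos(y)+L[...,1]*np.sin(y); fy=-L[...,0]*np.sin(y)+L[...,1]*np.cos(y)
k=(d>0)&(X[...,2]>.145)&(X[...,2]<.185)&(abs(fy)<.07)&(abs(fx+.028)<.02)
z=X[k][:,2]; print("grip top z",np.percentile(z,[5,50,95]).round(4),"fx",np.percentile(fx[k],[2,50,98]).round(4),"fy",np.percentile(fy[k],[1,99]).round(4))
kk=k&(z.max()>0)&(abs(X[...,2]-np.median(z))<.004); A=np.c_[fx[kk],fy[kk],np.ones(kk.sum())]; print("tilt",np.linalg.lstsq(A,X[kk][:,2],rcond=None)[0])
E
```

```text
[0.53609683 0.13787831 0.24641894] [ 0.32609873 -0.65637513 -1.1766436 ]
grip top z [0.1565 0.1676 0.1691] fx [-0.0325 -0.0253 -0.0142] fy [-0.0471  0.0603]
tilt [-0.00264444  0.0016544   0.16747803]
```

View pics/7.png

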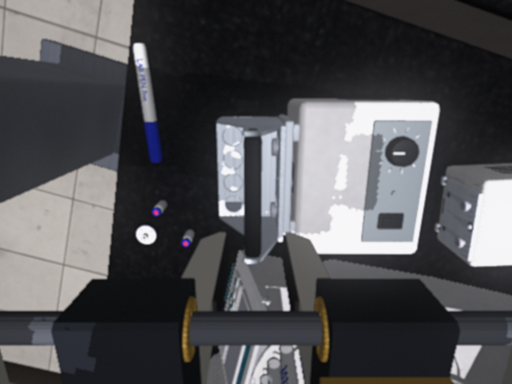

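The rack hangs level and flush on the carriage, with the vials undisturbed at (160,208) and (188,238) and the gripper clear above. I'll hand it in.

```bash
python3 -c "
from station import manip
print(manip.job_done())"
```

```text
the job is handed in; nothing more can be done
None
```

The rack is hung on the shaker's studs with the plunger locked (a test lift was blocked at about 14 N), the arm is clear of it, and the job is handed in; no pass or fail verdict came back.

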